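# Take the red stop out of the T-slot plate

## Task

The red stop has to come out of the grey metal T-slot plate for cleaning: slide it along its slot to the open end, where the overhanging lips are missing, lift it out there and stand it upright inside the empty steel tray. Leave the blue stop where it is in its slot, and do not drop the red one.

Things in the scene. Friction and masses are not known exactly. Their poses are not given: they have to be found in the camera images.
- red_stop: Loose fence stop, 0.1-0.3 kg. Origin: centre of its underside; z up, x along the slot, as the plate's. T-nut foot 50 (x) x 36 (y) x 6 mm; neck 34 x 12 mm up to z 20; red block 36 (x) x 24 (y) mm, z 20 to 64, to be gripped (across y, fingers beside the slot); brass screw 16 mm across, z 64 to 73. Stands on the slot floor (bench + 8 mm) and slides freely; starts with its origin at plate x -70 to 0 mm.
- blue_stop: The same stop with a blue block, standing in the other slot of the plate; which slot holds which stop varies. To be left alone.
- slot_plate: Metal plate, fixed, 260 x 160 x 24 mm. Origin: centre of underside; x along the slots to their open end, z up. T-slots centred at y +45 and -45 mm: floor z 8; cavity 44 wide to z 18; lips z 18 to 24 leave a 20 mm gap, so stops have 4 mm play sideways and up. Lips reach from x -130 (closed end) to +45; from there to +130 only open floor. A stop is clear with its origin past x 70; mid open end is x 88.
- tray: Fixed empty steel tray 263 (x) x 366 (y) mm, rim 18 mm high. Origin: centre of its underside on the bench; z up. Its flat floor is 1 mm above the bench and reaches 118 mm from the origin along x and 170 mm along y.
Not all that is in view belongs to the job. What is shaped like the red_stop but green, purple or white is not meant.

How it is judged:
By the outcome, as a careful person would: the job done as asked, in the order asked, and still so for the second after the job is handed in, with the robot touching nothing.
It also fails if it takes over 40 s, if anything falls off the work surface, if the arm or the gripper's body presses on something with over 40 N, if the wrist force passes 120 N, or if a joint passes its speed limit or range.

## Robot

A 6-joint arm with a two-finger parallel gripper is mounted at the origin on a cart in front of the work surface, level with it; the furniture and walls round the work are solid. World frame = base frame: x ahead of the robot, y to its left, z up, the work surface at z = 0. Lengths are in m, angles in rad, forces in N, time in s.
With the tool pointing down it reaches from about 0.375 to 0.9 m from the base axis. Payload 3.1 kg.
Tool frame: the origin (TCP) lies between the finger pads; the fingertips stand 19 mm ahead of it and the grasp point (between the pads) is the TCP; z points along the fingers, y is the line along which they close (so a half turn about z gives the same grasp; the last joint's range is limited). The gripper opens to 87 mm and grips with 3 to 60 N. Pads are 19 mm wide; open, the fingers measure 117 mm over their backs; the gripper's body (75 mm by 190 mm) begins 51 mm behind the grasp point.
Start: joints at [1.161, 0.527, 1.433, -0, 1.181, -0.178], TCP at [0.144, 0.608, 0.242] pointing down, gripper open.
Joint ranges: [-3.08, 3.08], [-0.75, 2.2], [0.22, 2.44], [-1.43, 4.57], [0, 2.65], [-2.85, 2.85]. Speed limits (rad/s): [2.79, 2.79, 3.14, 3.14, 3.14, 3.14].

## Interface

Orientations are given as a unit quaternion [x, y, z, w].
In Python, from rig import robot, camera, camera_info, hand_in gives the robot as it stands.
- The arm moves only by the shell command python3 -m handwheel 'ROWS' [FORCE]. ROWS is a JSON object of lists of equal length, an entry for each row: "hand": the opening, from 0 (shut) to 1 (fully open); "translation": the shift along the world's x, y, z in mm, a list of three; "turn": the turn, a rotation vector about the world's x, y, z in rad, a list of three. In form: {"hand": [hand, ...], "translation": [[tx, ty, tz], ...], "turn": [[ax, ay, az], ...]}. A call has 1 to 12 rows; each row is the pose to reach, as a shift and turn from the pose commanded when the call began; what a row does not reach only later rows make up. A row lasts 1/12 s, in which the tool goes at most 41.7 mm and 7.16 degrees, less where a joint would pass 70% of its speed; a pose out of reach is approached as far as the arm can. A call with a gripper value outside its range is refused whole. The fingers move at their own pace and stop on an object; FORCE is the grip in N (left out, the last holds). Time passes only in rows, so rows that repeat a pose let the fingers close. It gives the time, the measured TCP pose, the force, the opening and the grip force at its end, in the units of the state.
- robot.get_obs(): the state, without advancing time (a new reading comes with each control period).
- camera(name): name is "scene" or "top" or "wrist"; returns (picture, depth): 480x640x3 uint8, red, green, blue; 480x640 float32, m along the optical axis (not along the pixel's ray), 0 where there is no reading.
- camera_info(name): a dict with "vertical_fov" (degrees; the focal length in pixels is half the picture's height over the tangent of half this angle, whatever the lens; pixels are square), "cx", "cy" (the principal point, pixels), "world_from_camera" (4x4, takes a point from camera to world coordinates). Camera axes: x right, y down, z forward; pixel columns grow to the right and rows downward; lengths in m; the calibration is good to about 2 mm. A picture is of the moment at which its call begins: read the wrist's pose just before it. camera_info takes no time and is no camera call; for the wrist camera it gives the pose at the moment of the call.
- hand_in(): hands the job in; it is judged then, once.
The state is a dict: "time": time; "q": joint angles; "joint_velocities": joint speeds; "joint_torque": joint torques, N m; "position": TCP position; "tool_rot": TCP orientation; "ft_force": force on the tool from outside, world axes, zero at the start; "moment": the same for the moment, N m; "grip_width": finger opening in m; "grip_force": force on a finger pad.
Only numpy, scipy, OpenCV 4.12 (cv2) and the standard library are available. Lean on these libraries where they do the work, as an engineer would, in place of code of your own. Each camera call takes 0.05 s, during which the arm holds its last target. There are 200 camera calls.

## Working session

There is one attempt and no reset: what is moved stays moved. The work goes in short steps, Python scripts to look and compute and a shell command to move; the robot and the scene stay as the last step left them, time stands still between calls to the robot, and variables do not carry over. Pictures are saved under pics/ and viewed, at most 10 in all, crops included, and the job is handed in when it is done.

```bash
mkdir -p pics; cat > h.py <<'E'
import numpy as np, cv2
from rig import robot, camera, camera_info, hand_in
def K(n):
    i=camera_info(n); f=240/np.tan(np.radians(i["vertical_fov"])/2); return f,i["cx"],i["cy"],np.array(i["world_from_camera"])
def ray(n,u,v,z,k=None):
    f,cx,cy,T=k or K(n); d=T[:3,:3]@np.array([(u-cx)/f,(v-cy)/f,1]); o=T[:3,3]; return o+d*(z-o[2])/d[2]
def cloud(n,dep,k=None):
    f,cx,cy,T=k or K(n); v,u=np.mgrid[:480,:640]; p=np.stack([(u-cx)/f*dep,(v-cy)/f*dep,dep],-1); return p@T[:3,:3].T+T[:3,3]
def save(n,im): cv2.imwrite("pics/"+n,im[...,::-1])
E
python3 - <<'E'
from h import *
for n in("scene","top"):
    im,d=camera(n); save(n+"0.png",im); np.savez(n+"0.npz",im=im,d=d); print(n,K(n)[3].round(3).tolist(),(d>0).mean())
o=robot.get_obs(); print(o["position"],o["tool_rot"],o["time"],o["grip_width"],o["ft_force"])
E
```

```text
scene [[0.756, -0.403, 0.515, -0.153], [-0.654, -0.483, 0.582, -0.757], [0.014, -0.777, -0.629, 0.854], [0.0, 0.0, 0.0, 1.0]] 0.996015625
top [[-0.011, -0.985, 0.175, 0.323], [-1.0, 0.008, -0.019, 0.02], [0.017, -0.175, -0.984, 0.96], [0.0, 0.0, 0.0, 1.0]] 0.9961100260416667
[0.14330201 0.60770993 0.24065873] [ 1.15650347e-01  9.93289503e-01 -9.35497300e-04 -2.91776739e-04] 0.1 0.08717594194187314 [-0.01140423 -0.12482672 -0.31798468]
```

View pics/top0.png

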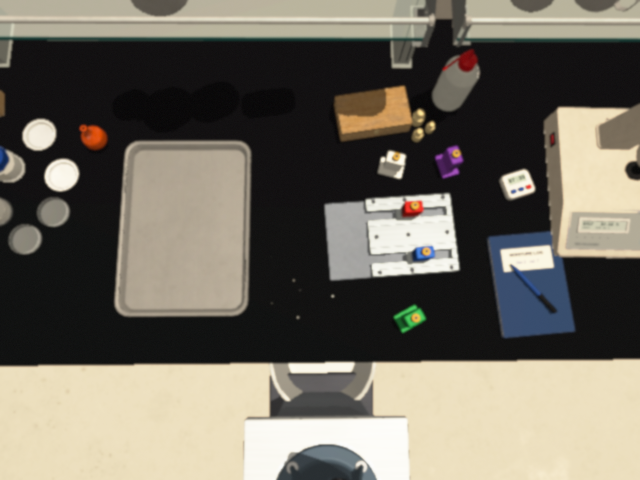

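View pics/scene0.png

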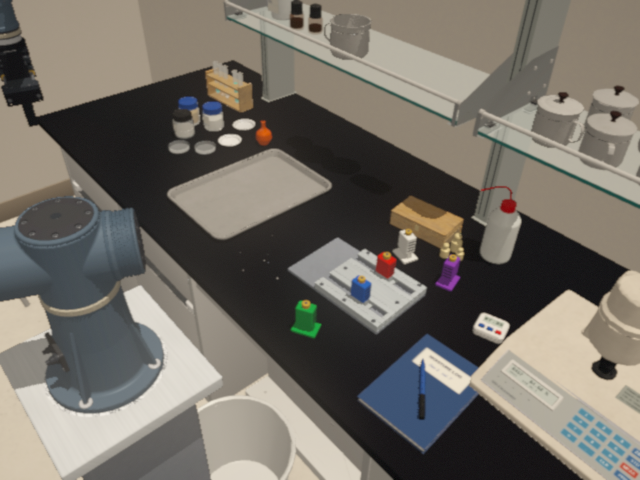

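The top view shows the plate with its open end at image left (world +y) and the tray at (185,228). The red candidates are the block at (412,209), the orange flask at (93,137) and the bottle cap at (467,60). Only the block stands in a plate slot and has the stop's shape. The blue stop is at (424,253); the white, purple and green ones are distractors.

```bash
python3 - <<'E'
from h import *
z=np.load("top0.npz"); im,d=z["im"],z["d"]; P=cloud("top",d)
k=K("top")
# plate from depth
x,y,h=P[...,0],P[...,1],P[...,2]
V,U=np.mgrid[:480,:640]
box=(U>310)&(U<475)&(V>180)&(V<292)
m=box&(h>.004)&(h<.032)&(im.min(-1)>70)
r=cv2.minAreaRect(P[m][:,:2].astype(np.float32)*1000); print("plate",r,np.median(h[box&(im.min(-1)>200)]), "openfloor",np.median(h[220:260,335:360]))
m=(U>105)&(U<262)&(V>130)&(V<325)&(im.min(-1)>70)
r=cv2.minAreaRect(P[m][:,:2].astype(np.float32)*1000); print("tray",r,np.median(h[200:260,160:210]))
hsv=cv2.cvtColor(im,cv2.COLOR_RGB2HSV)
for n,c in(("red",((hsv[...,0]<8)|(hsv[...,0]>172))),("blue",(hsv[...,0]>100)&(hsv[...,0]<125))):
    m=box&c&(hsv[...,1]>150)&(hsv[...,2]>60)
    q=P[m]; t=q[:,2]>np.percentile(q[:,2],90)-.012
    print(n,m.sum(),np.median(q[t],0),q[t].min(0),q[t].max(0),cv2.minAreaRect(q[t][:,:2].astype(np.float32)*1000))
# shelf
s=(h>.15)&(U>250)&(V<80); print("shelf minx",P[s].min(0),P[s].max(0))
im2=cv2.resize(im[140:330,310:480],None,fx=3.1,fy=3.1,interpolation=cv2.INTER_CUBIC); save("crop1.png",im2)
E
```

```text
plate ((511.74884033203125, -138.78501892089844), (167.50619506835938, 267.728271484375), 3.829146146774292) 0.024648122664086447 openfloor 0.008729523015202356
tray ((524.79052734375, 223.66883850097656), (406.6789245605469, 402.6982116699219), 89.96055603027344) 0.0017095451412940665
red 181 [ 0.55130021 -0.16772671  0.07218896] [ 0.54395224 -0.19161607  0.06231502] [ 0.566819   -0.15575162  0.07660774] ((555.1593017578125, -173.6591796875), (22.0467586517334, 35.50067901611328), 2.987762928009033)
blue 117 [ 0.46020736 -0.18183872  0.07247575] [ 0.45314731 -0.20849055  0.06270718] [ 0.4759808  -0.17345445  0.07691232] ((464.3367004394531, -191.17208862304688), (20.816389083862305, 34.78392028808594), 4.7926249504089355)
shelf minx [ 0.32330153 -0.49154966  0.15010733] [0.83597566 0.11468919 0.95989528]
```

View pics/crop1.png

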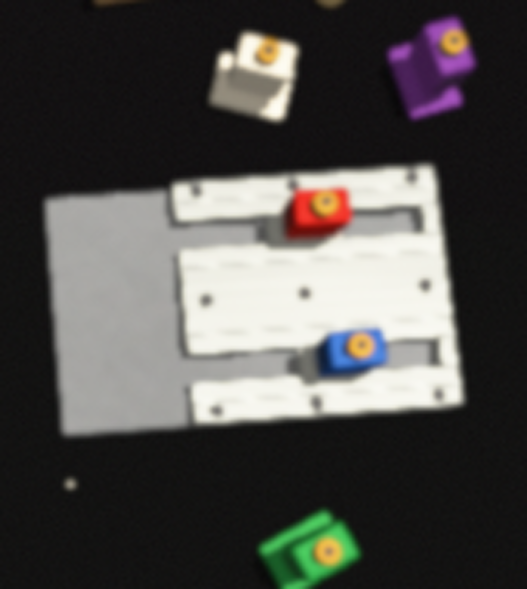

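The crop confirms it: the red block is at crop (318,212), in the far slot, with its brass screw on top. Next I'll measure the tray and neighbours while moving over.

```bash
python3 - <<'E'
from h import *
z=np.load("top0.npz"); im,d=z["im"],z["d"]
k=K("top"); P=cloud("top",d,k)
print("tray",[ray("top",*p,.018,k).round(3) for p in((121,141),(252,141),(249,316),(114,316),(184,228))])
print("plate long edges",[ray("top",*p,.024,k).round(3) for p in((366,199),(449,194),(371,277),(458,270))], "open corners",[ray("top",*p,.008,k).round(3) for p in((325,204),(330,279))])
print("white",ray("top",398,157,.07,k),P[145:182,378:408][P[145:182,378:408][...,2]>.04].min(0))
print("shelf edge", P[20:42:4,300].round(3).tolist())
E
python3 -m handwheel '{"hand":[1,1,1,1,1,1,1,1,1,1,1,1],"translation":[[377,-358,0],[377,-358,0],[377,-358,0],[377,-358,0],[377,-358,0],[377,-358,0],[377,-358,0],[377,-358,0],[377,-358,0],[377,-358,0],[377,-358,0],[377,-358,0]],"turn":[[0,0,-0.6],[0,0,-0.6],[0,0,-0.6],[0,0,-0.6],[0,0,-0.6],[0,0,-0.6],[0,0,-0.6],[0,0,-0.6],[0,0,-0.6],[0,0,-0.6],[0,0,-0.6],[0,0,-0.6]]}'
```

```text
tray [array([0.717, 0.426, 0.018]), array([0.716, 0.15 , 0.018]), array([0.349, 0.15 , 0.018]), array([0.352, 0.416, 0.018]), array([0.528, 0.286, 0.018])]
plate long edges [array([ 0.586, -0.088,  0.024]), array([ 0.595, -0.261,  0.024]), array([ 0.424, -0.093,  0.024]), array([ 0.436, -0.27 ,  0.024])] open corners [array([ 0.58 , -0.003,  0.008]), array([ 0.422, -0.011,  0.008])]
white [ 0.65934381 -0.14880867  0.07      ] [ 0.32330153 -0.16233407  0.04000268]
shelf edge [[0.758, 0.038, 0.356], [0.757, 0.038, 0.348], [0.775, 0.039, 0.314], [0.768, 0.039, 0.314], [0.761, 0.039, 0.315], [0.758, 0.04, 0.309]]
time: 1.1
position: [0.507, 0.2622, 0.2412]
tool_rot: [0.404, 0.915, -0.0, -0.0]
ft_force: [0.6, 0.4, -0.2]
grip_width: 0.0869
grip_force: 0.0
```

```bash
python3 -m handwheel '{"hand":[1,1,1,1,1,1,1,1,1,1,0.6,0.6],"translation":[[48,-430,-40],[48,-430,-40],[48,-430,-40],[48,-430,-40],[48,-430,-40],[48,-430,-40],[48,-430,-40],[48,-430,-40],[48,-430,-40],[48,-430,-40],[48,-430,-40],[48,-430,-40]],"turn":[[0,0,-0.672],[0,0,-0.672],[0,0,-0.672],[0,0,-0.672],[0,0,-0.672],[0,0,-0.672],[0,0,-0.672],[0,0,-0.672],[0,0,-0.672],[0,0,-0.672],[0,0,-0.672],[0,0,-0.672]]}'
python3 -m handwheel '{"hand":[0.6,0.6],"translation":[[0,0,0],[0,0,0]],"turn":[[0,0,0],[0,0,0]]}'
python3 - <<'E'
from h import *
k=K("wrist"); im,d=camera("wrist"); save("w1.png",im); np.savez("w1.npz",im=im,d=d)
hsv=cv2.cvtColor(im,cv2.COLOR_RGB2HSV); P=cloud("wrist",d,k)
m=((hsv[...,0]<8)|(hsv[...,0]>172))&(hsv[...,1]>150)&(hsv[...,2]>60)
q=P[m]; t=abs(q[:,2]-np.percentile(q[:,2],90))<.006
print(m.sum(),q[t].min(0),q[t].max(0),cv2.minAreaRect(q[t][:,:2].astype(np.float32)*1000))
# slot line: lip-top points
L=(im.min(-1)>150)&(abs(P[...,2]-.024)<.004)
q=P[L]; print(L.sum(), q.min(0),q.max(0))
o=robot.get_obs(); print(o["position"],o["tool_rot"],o["time"],o["grip_width"])
E
```

```text
time: 2.1
position: [0.5546, -0.171, 0.2008]
tool_rot: [0.685, 0.729, -0.0, 0.001]
ft_force: [-0.0, 0.8, 0.3]
grip_width: 0.08
grip_force: 0.0
time: 2.27
position: [0.5534, -0.1649, 0.2011]
tool_rot: [0.683, 0.73, -0.0, -0.001]
ft_force: [1.1, 0.4, -0.5]
grip_width: 0.0678
grip_force: 0.0
1153 [ 0.54532625 -0.19141032  0.06708688] [ 0.56931838 -0.15543479  0.07680075] ((557.610595703125, -173.39126586914062), (22.590389251708984, 35.62236022949219), 3.518650770187378)
12749 [ 0.42576336 -0.25433868  0.02020874] [ 0.77402208 -0.08682964  0.02745866]
[ 0.55350549 -0.16442937  0.20133573] [ 6.82600761e-01  7.30790989e-01 -1.10187654e-05 -8.54952114e-04] 2.3167 0.06443725040108805
```

View pics/w1.png

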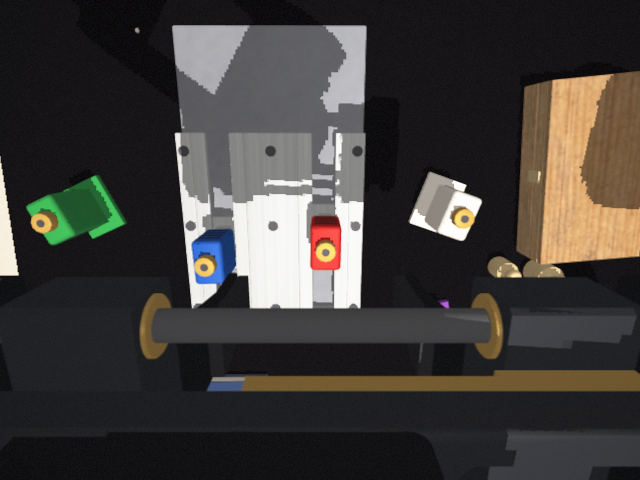

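The wrist view shows the red block at (325,243) in its slot, blue at (213,256), and clear space beside red for the fingers. Centre is (557.5,-173.5) mm with yaw about 3.5°, so descend and grip.

```bash
python3 -m handwheel '{"hand":[0.6,0.6,0.6,0.6,0.6,0.6,0.6,0.6],"translation":[[4,-9,-20],[4,-9,-45],[4,-9,-70],[4,-9,-95],[4,-9,-120],[4,-9,-146],[4,-9,-146],[4,-9,-146]],"turn":[[0,0,0],[0,0,0],[0,0,0],[0,0,0],[0,0,0],[0,0,0],[0,0,0],[0,0,0]]}'
python3 -m handwheel '{"hand":[0.6,0.6],"translation":[[0,0,0],[0,0,0]],"turn":[[0,0,0],[0,0,0]]}'
```

```text
time: 2.98
position: [0.5572, -0.1729, 0.0548]
tool_rot: [0.682, 0.731, -0.0, -0.002]
ft_force: [0.5, -0.9, 0.0]
grip_width: 0.0521
grip_force: 0.0
time: 3.15
position: [0.5594, -0.175, 0.0575]
tool_rot: [0.683, 0.731, 0.0, 0.002]
ft_force: [-1.0, -1.1, -0.6]
grip_width: 0.0525
grip_force: 0.0
```

```bash
python3 -m handwheel '{"hand":[0.4,0.3,0.2,0.1,0.1,0.1,0.1,0.1,0.1,0.1],"translation":[[0,0,0],[0,0,0],[0,0,0],[0,0,0],[0,0,0],[0,0,0],[0,0,0],[0,0,0],[0,0,0],[0,0,0]],"turn":[[0,0,0],[0,0,0],[0,0,0],[0,0,0],[0,0,0],[0,0,0],[0,0,0],[0,0,0],[0,0,0],[0,0,0]]}' 25
python3 -m handwheel '{"hand":[0.1,0.1,0.1,0.1],"translation":[[0,0,2],[0,0,2],[-0.6,10,2],[-1.2,20,2]],"turn":[[0,0,0],[0,0,0],[0,0,0],[0,0,0]]}'
```

```text
time: 3.98
position: [0.558, -0.1751, 0.0558]
tool_rot: [0.683, 0.73, -0.0, -0.0]
ft_force: [-1.5, -0.2, 3.9]
grip_width: 0.0236
grip_force: 25.0
time: 4.32
position: [0.5567, -0.1545, 0.0571]
tool_rot: [0.684, 0.73, 0.0, -0.0]
ft_force: [-0.5, 0.0, -2.1]
grip_width: 0.0239
grip_force: 25.0
```

Gripped, and the stop slides with almost no force. Continue another 107 mm along the slot.

```bash
python3 -m handwheel '{"hand":[0.1,0.1,0.1,0.1,0.1,0.1],"translation":[[-0.6,10,0],[-1.2,20,0],[-1.8,30,0],[-2.4,40,0],[-3,50,0],[-3,50,0]],"turn":[[0,0,0],[0,0,0],[0,0,0],[0,0,0],[0,0,0],[0,0,0]]}'
python3 -m handwheel '{"hand":[0.1,0.1,0.1,0.1,0.1,0.1,0.1,0.1],"translation":[[-0.6,10,0],[-1.2,20,0],[-1.8,30,0],[-2.4,40,0],[-3,50,0],[-3.5,58,0],[-3.5,58,0],[-3.5,58,0]],"turn":[[0,0,0],[0,0,0],[0,0,0],[0,0,0],[0,0,0],[0,0,0],[0,0,0],[0,0,0]]}'
python3 - <<'E'
from h import *
im,d=camera("scene"); save("s1.png",cv2.resize(im[180:360,230:470],None,fx=2.5,fy=2.5))
im,d=camera("top"); k=K("top"); P=cloud("top",d,k); np.savez("t1.npz",im=im,d=d); save("t1.png",im)
E
```

```text
time: 4.82
position: [0.5531, -0.1024, 0.0575]
tool_rot: [0.682, 0.731, -0.0, -0.001]
ft_force: [-1.2, 1.1, -2.6]
grip_width: 0.0237
grip_force: 25.0
time: 5.48
position: [0.5504, -0.0464, 0.0576]
tool_rot: [0.683, 0.731, -0.0, 0.0]
ft_force: [-0.8, -0.4, -3.0]
grip_width: 0.0237
grip_force: 25.0
```

View pics/s1.png

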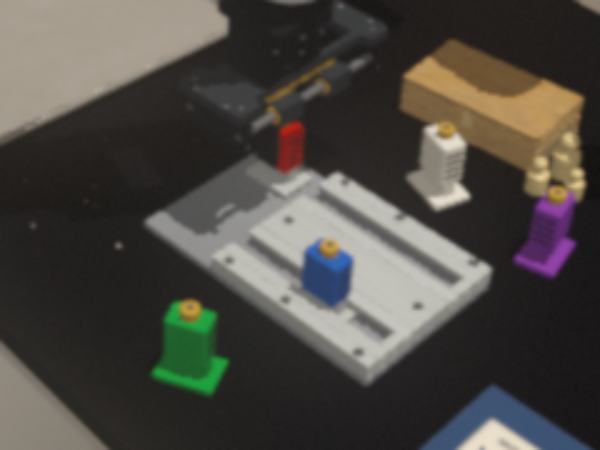

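The scene crop shows the red stop at (290,150) on the open floor, past the lip ends at (325,180), with blue still in place at (328,272). Lift and carry it to the tray.

```bash
python3 -m handwheel '{"hand":[0.1,0.1,0.1,0.1,0.1,0.1,0.1],"translation":[[0,0,8],[0,0,20],[0,0,35],[0,0,50],[0,0,70],[0,0,80],[0,0,80]],"turn":[[0,0,0],[0,0,0],[0,0,0],[0,0,0],[0,0,0],[0,0,0],[0,0,0]]}'
python3 -m handwheel '{"hand":[0.1,0.1,0.1,0.1,0.1,0.1,0.1,0.1,0.1,0.1,0.1,0.1],"translation":[[-1,15,0],[-2,40,0],[-4,75,0],[-6,110,0],[-8,145,0],[-10,180,0],[-12,215,0],[-14,250,0],[-16,285,0],[-17,315,0],[-18,333,0],[-18,333,0]],"turn":[[0,0,0],[0,0,0],[0,0,0],[0,0,0],[0,0,0],[0,0,0],[0,0,0],[0,0,0],[0,0,0],[0,0,0],[0,0,0],[0,0,0]]}'
python3 -m handwheel '{"hand":[0.1,0.1,0.1,0.1,0.1],"translation":[[0,0,-15],[0,0,-35],[0,0,-55],[0,0,-65],[0,0,-65]],"turn":[[0,0,0],[0,0,0],[0,0,0],[0,0,0],[0,0,0]]}'
python3 - <<'E'
from h import *
im,d=camera("scene"); save("s2.png",cv2.resize(im[100:280,130:370],None,fx=2.5,fy=2.5))
E
```

```text
time: 6.17
position: [0.5522, -0.048, 0.1403]
tool_rot: [0.683, 0.73, 0.001, 0.003]
ft_force: [-0.2, -1.0, -2.6]
grip_width: 0.0236
grip_force: 25.0
time: 7.17
position: [0.5315, 0.2897, 0.1366]
tool_rot: [0.682, 0.732, 0.0, -0.001]
ft_force: [0.5, -0.5, -2.7]
grip_width: 0.0239
grip_force: 25.0
time: 7.58
position: [0.5302, 0.2844, 0.0694]
tool_rot: [0.683, 0.73, -0.003, -0.002]
ft_force: [-0.1, -0.1, -3.0]
grip_width: 0.024
grip_force: 25.0
```

View pics/s2.png

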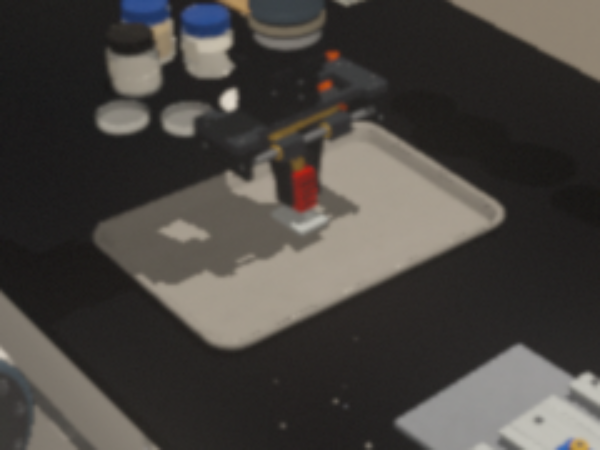

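The picture shows the red stop hanging upright at (303,190) over the middle of the tray. Lower it gently while watching the force.

```bash
python3 -m handwheel '{"hand":[0.1,0.1,0.1,0.1,0.1],"translation":[[0,0,-8],[0,0,-15],[0,0,-20],[0,0,-22],[0,0,-22]],"turn":[[0,0,0],[0,0,0],[0,0,0],[0,0,0],[0,0,0]]}'
python3 -m handwheel '{"hand":[0.1,0.1,0.1],"translation":[[0,0,-1],[0,0,-1],[0,0,-1]],"turn":[[0,0,0],[0,0,0],[0,0,0]]}'
```

```text
time: 8.05
position: [0.5322, 0.2859, 0.0502]
tool_rot: [0.683, 0.73, -0.0, -0.0]
ft_force: [-0.1, 0.8, -3.1]
grip_width: 0.0238
grip_force: 25.0
time: 8.3
position: [0.5326, 0.2861, 0.0498]
tool_rot: [0.683, 0.73, 0.0, 0.0]
ft_force: [0.1, 0.2, -2.6]
grip_width: 0.0238
grip_force: 25.0
```

```bash
python3 -m handwheel '{"hand":[0.1,0.1,0.1],"translation":[[0,0,-1],[0,0,-1],[0,0,-1]],"turn":[[0,0,0],[0,0,0],[0,0,0]]}'
python3 -m handwheel '{"hand":[0.1,0.1,0.1],"translation":[[0,0,-0.7],[0,0,-0.7],[0,0,-0.7]],"turn":[[0,0,0],[0,0,0],[0,0,0]]}'
```

```text
time: 8.55
position: [0.5328, 0.2862, 0.0492]
tool_rot: [0.683, 0.73, 0.0, 0.0]
ft_force: [-0.3, 0.1, 2.4]
grip_width: 0.0236
grip_force: 25.0
time: 8.8
position: [0.5327, 0.2861, 0.0491]
tool_rot: [0.683, 0.73, 0.0, 0.0]
ft_force: [-0.6, -0.4, 6.7]
grip_width: 0.0241
grip_force: 25.0
```

The force turned from -3 to +7 N, so it is standing on the tray floor. Release symmetrically, then rise straight up.

```bash
python3 -m handwheel '{"hand":[0.3,0.35,0.45,0.55,0.6,0.6,0.6,0.6],"translation":[[0,0,0],[0,0,0],[0,0,0],[0,0,0],[0,0,0],[0,0,0],[0,0,0],[0,0,0]],"turn":[[0,0,0],[0,0,0],[0,0,0],[0,0,0],[0,0,0],[0,0,0],[0,0,0],[0,0,0]]}'
python3 -m handwheel '{"hand":[0.6,0.6,0.6,0.6,0.6,0.6,0.6,0.6,0.6,0.6],"translation":[[0,0,10],[0,0,25],[0,0,45],[0,0,70],[0,0,95],[0,0,120],[0,0,150],[0,0,150],[0,0,150],[0,0,150]],"turn":[[0,0,0],[0,0,0],[0,0,0],[0,0,0],[0,0,0],[0,0,0],[0,0,0],[0,0,0],[0,0,0],[0,0,0]]}'
python3 - <<'E'
from h import *
im,d=camera("scene"); save("s3.png",im)
E
```

```text
time: 9.47
position: [0.5324, 0.286, 0.0477]
tool_rot: [0.683, 0.73, -0.0, -0.0]
ft_force: [-0.2, 0.1, -0.2]
grip_width: 0.0511
grip_force: 0.0
time: 10.3
position: [0.5319, 0.2858, 0.198]
tool_rot: [0.683, 0.73, -0.0, -0.0]
ft_force: [-0.6, 0.7, 0.4]
grip_width: 0.0518
grip_force: 0.0
```

View pics/s3.png

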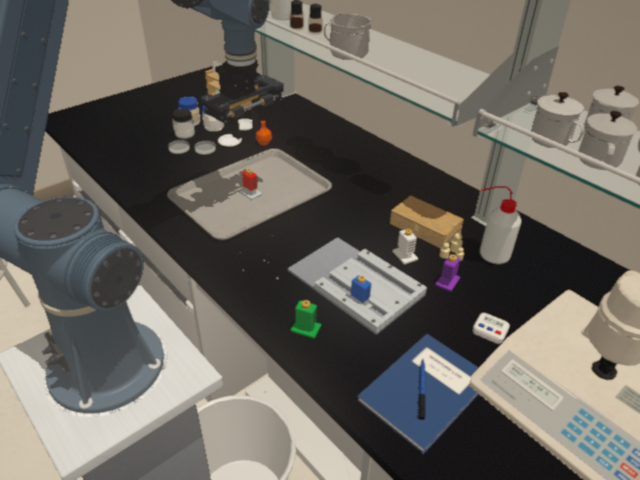

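The red stop stands upright in the tray at (250,183), the blue stop is unmoved at (361,288), and the gripper is clear of everything.

```bash
python3 -c "
from rig import hand_in; print(hand_in())"
```

```text
the job is handed in; nothing more can be done
None
```

The red stop was slid to the open end of its slot, lifted out and stood upright in the tray, the blue stop was left in its slot, and the job was handed in at about 10 s.

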